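Pin the mincer discs onto their keeper

ROBOT

A 6-joint arm with a two-finger parallel gripper is mounted at the origin on the work surface. World frame = base frame: x ahead of the robot, y to its left, z up, the work surface at z = 0. Lengths are in mm, angles in rad, forces in N, time in s.
With the tool pointing down it reaches from about 250 to 775 mm from the base axis. Payload 4 kg.
Tool frame: the origin (TCP) lies on the centre line of the jaws, within the pads' length; the fingertips stand manip.tip_extent ahead of it and the grasp point (between the pads) lies 8 mm behind it (manip.tip_extent is the distance from the TCP to the fingertips, in mm); z points along the fingers, y is the line along which they close (so a half turn about z gives the same grasp; the last joint's range is limited). The gripper opens to 94 mm and grips with 3 to 60 N. Pads are 16 mm wide; open, the fingers measure 119 mm over their backs; the gripper's body (75 mm by 177 mm) begins 78 mm behind the grasp point.
Start: joints at [-1.423, 0.087, 1.371, -0, 1.684, -0.103], TCP at [136.495, -532.812, 216.506] pointing down, gripper open.
Joint ranges: [-3.1, 3.1], [-0.76, 2.03], [0.27, 2.55], [-1.08, 4.22], [0.17, 2.65], [-2.57, 2.57]. Speed limits (rad/s): [2.79, 2.79, 3.14, 3.14, 3.14, 3.14].

INTERFACE

Orientations are given as a 3x3 rotation matrix whose columns are the frame's x, y, z axes.
In Python, from cell import manip gives the robot as it stands. The module is installed in compiled form; this text tells all that it offers.
- The arm moves only by the shell command python3 -m pendant 'ROWS' [FORCE]. ROWS is a JSON object of lists of equal length, an entry for each row: "hand": the opening, from -1 (shut) to 1 (fully open); "slide": the shift along the tool's x, y, z in mm, a list of three; "rotation": the turn, a rotation vector about the tool's x, y, z in degrees, a list of three. A call has 1 to 10 rows; each row shifts and turns the commanded pose from where the row before left it, along the tool's axes as they then stand; what a row does not reach is not made up. A row lasts 1/8 s, in which the tool goes at most 62.5 mm and 10.7 degrees, less where a joint would pass 70% of its speed; a pose out of reach is approached as far as the arm can. A call with a gripper value outside its range is refused whole. The fingers move at their own pace and stop on an object; FORCE is the grip in N (left out, the last holds). Time passes only in rows, so rows that do not move let the fingers close. It gives the time, the measured TCP pose, the force, the opening and the grip force at its end, in the units of the state.
- manip.sense(): the state, without advancing time (a new reading comes with each control period).
- manip.camera(name): name is "scene" or "top" or "wrist"; returns the picture (400x640x3 uint8, blue, green, red); there is no depth.
- manip.get_calibration(name): a dict with "fov_y" (degrees; the focal length in pixels is half the picture's height over the tangent of half this angle, whatever the lens; pixels are square), "cx", "cy" (the principal point, pixels), "eye" and "attitude" of the camera in the world. Camera axes: x right, y down, z forward; pixel columns grow to the right and rows downward; lengths in mm; the calibration is good to about 2 mm. A picture is of the moment at which its call begins: read the wrist's pose just before it. get_calibration takes no time and is no camera call; for the wrist camera it gives the pose at the moment of the call.
- manip.sign_off(): hands the job in; it is judged then, once.
The state is a dict: "time_s": time; "qpos": joint angles; "joint_velocities": joint speeds; "joint_torque": joint torques, N m; "position": TCP position; "orientation": TCP orientation; "contact_force": force on the tool from outside, world axes, zero at the start; "torque": the same for the moment, N m; "gripper_width": opening from 0.0 (shut) to 1.0 (fully open); "gripper_force": force on a finger pad.
Only numpy, scipy, OpenCV 4.12 (cv2) and the standard library are available. Lean on these libraries where they do the work, as an engineer would, in place of code of your own. Each camera call takes 0.05 s, during which the arm holds its last target. There are 200 camera calls.

TASK

The three mincer discs lie askew on their wooden keeper block. Gently line up their holes, take the storage pin by its knob from its rest, pass it through all three discs and on into the hidden steel socket beneath them, feeling for the socket without forcing it, until the knob sits flush on the top disc; then let go. Leave the mill, jar and mug where they are.

Things in the scene. Friction and masses are not known exactly. Their poses are not given: they have to be found in the camera images.
- block: Keeper: fixed beech block 110 x 110 mm, 32 mm high; origin at the centre of its underside, z up. It stands on the worktop. In its top is a round pocket 38 mm wide, 26 mm deep, centred on the block, (almost) hidden under the discs, with a rigid steel socket tube standing in it. Pressing the pin on any part of it with more than 40 N counts as forcing.
- pocket (a point): Centre of the pocket's mouth, level with the block's top; axes as the block's. The socket tube in the pocket: vertical, 14 mm bore, 22 mm outside, rim 1 mm below this point. Its axis lies up to 4.5 mm off this point along x and up to 4.5 mm along y, differently each time; it does not give sideways (on its rubber pad it sinks 1 mm per 8 N) and must be found by feel with the pin, through the discs.
- disc_low: Lowest of three loose steel mincer discs stacked on the block, each up to 6 mm off the block's centre in its x and in its y: 54 mm across, 8 mm thick, 0.11 kg, 14 mm hole in the middle, six large perforations. Origin at the centre of its underside, z up. Gripping the stack with over 20 N a finger, or pressing the pin on a disc with over 40 N, counts as forcing.
- disc_mid: Middle disc of the stack: same size as disc_low, ten medium perforations. Origin at the centre of its underside.
- disc_top: Top disc of the stack: same size as disc_low, many small perforations; its upper face is 24 mm above the block's top. Origin at the centre of its underside.
- rest: Fixed beech rest on the worktop, 60 x 60 mm, 46 mm high, holding the pin upright in a loose 17 mm hole, 44 mm deep. Origin at the centre of its underside, z up.
- pin: Loose storage pin, 0.07 kg, upright in the rest. Origin at the tip, z up. Steel shank 12 mm across, 43 mm long, lowest 3 mm tapering to a 10 mm flat tip; above it a round wooden knob 26 mm across (z = 43 to 83 mm), gripped by its sides. The knob's underside rests on the rest's top now, and on the top disc when fully home (tip then 13 mm above the block's underside).
- mill: Bystander: dark wooden pepper mill, 52 mm across, 158 mm high, standing loose. Origin at the centre of its underside.
- jar: Bystander: amber glass spice jar with a steel cap, 52 mm across, 85 mm high, standing loose. Origin at the centre of its underside.
- mug: Bystander: white mug, 80 mm across, 90 mm high, standing loose. Origin at the centre of its underside.
Mind the look-alikes: they are no part of the job. Leave any red look-alike of the disc_low alone. Leave any turquoise look-alike of the pin alone.

How it is judged:
By the outcome, as a careful person would: the job done as asked, in the order asked, and still so for the second after the job is handed in, with the robot touching nothing.
It also fails if it takes over 72 s, if anything falls off the work surface, if the arm or the gripper's body presses on something with over 40 N, if the wrist force passes 120 N, or if a joint passes its speed limit or range.

## Working session

There is one attempt and no reset: what is moved stays moved. The work goes in short steps, Python scripts to look and compute and a shell command to move; the robot and the scene stay as the last step left them, time stands still between calls to the robot, and variables do not carry over. Pictures are saved under pics/ and viewed, at most 10 in all, crops included, and the job is handed in when it is done.

```bash
mkdir -p pics
cat > h.py <<'E'
import numpy as np, cv2, json
from cell import manip
def cal(n):
    c=manip.get_calibration(n); f=200/np.tan(np.radians(c["fov_y"])/2)
    return f,c["cx"],c["cy"],np.array(c["eye"],float),np.array(c["attitude"],float)
def ray(c,u,v):
    f,cx,cy,e,R=c; d=R@np.array([(u-cx)/f,(v-cy)/f,1]); return e,d/np.linalg.norm(d)
def atz(c,u,v,z):
    e,d=ray(c,u,v); return e+d*(z-e[2])/d[2]
def tri(*rs):
    A=0;b=0
    for e,d in rs:
        P=np.eye(3)-np.outer(d,d); A=A+P; b=b+P@e
    p=np.linalg.solve(A,b); return p,[np.linalg.norm((np.eye(3)-np.outer(d,d))@(p-e)) for e,d in rs]
def proj(c,p):
    f,cx,cy,e,R=c; q=R.T@(np.array(p,float)-e); return cx+f*q[0]/q[2],cy+f*q[1]/q[2]
E
python3 - <<'E'
from h import *
s=manip.sense(); print({k:np.round(v,3).tolist() for k,v in s.items()}, manip.tip_extent)
a=manip.camera("scene");b=manip.camera("top")
cv2.imwrite("pics/s.png",a);cv2.imwrite("pics/t.png",b)
for n in("scene","top","wrist"):print(n,[np.round(x,3).tolist() for x in cal(n)])
E
```

```text
{'time_s': 0.0, 'qpos': [-1.423, 0.088, 1.372, -0.0, 1.684, -0.103], 'joint_velocities': [0.001, -0.002, 0.001, -0.0, 0.001, -0.001], 'joint_torque': [-0.0, -34.019, -30.242, 0.072, 0.033, -0.0], 'position': [136.406, -532.264, 215.301], 'orientation': [[0.969, 0.248, -0.0], [0.248, -0.969, 0.002], [0.0, -0.002, -1.0]], 'contact_force': [-0.794, -0.445, -0.463], 'torque': [0.04, 0.035, 0.007], 'gripper_force': 0.0, 'gripper_width': 0.999} 11.0
scene [505.956, 314.232, 207.372, [1059.098, -352.775, 693.172], [[0.684, 0.512, -0.52], [0.729, -0.475, 0.493], [0.006, -0.716, -0.698]]]
top [418.72, 315.639, 195.474, [434.62, 81.589, 813.143], [[0.046, -0.978, 0.204], [-0.999, -0.045, 0.009], [-0.0, -0.204, -0.979]]]
wrist [342.401, 317.262, 199.526, [212.728, -514.243, 383.99], [[0.249, -0.931, -0.267], [-0.969, -0.24, -0.066], [-0.003, 0.275, -0.961]]]
```

View pics/s.png

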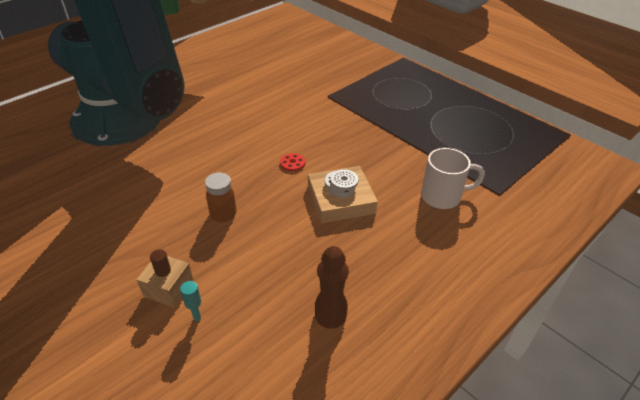

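View pics/t.png

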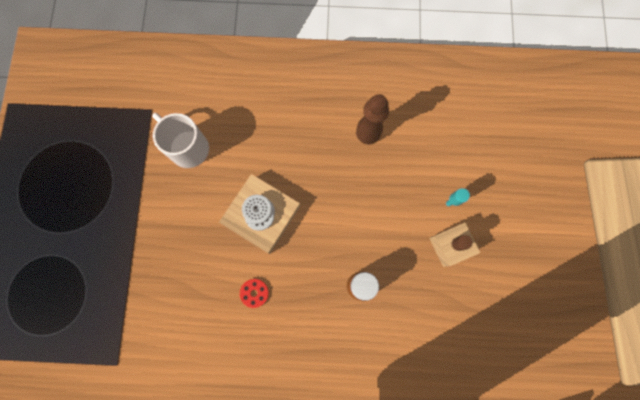

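The pin's candidates are the brown knob in the rest (scene 160,262; top 462,242) and the turquoise look-alike (scene 190,290; top 459,197). The discs' candidates are the steel stack on the block (scene 343,182; top 258,210) and the red disc (scene 292,162; top 254,293). I choose the brown knob and the steel stack, and check both in one close crop.

Run:
```python
import cv2,numpy as np
a=cv2.imread("pics/s.png");b=cv2.imread("pics/t.png")
def cr(i,x,y,w,h,k): return cv2.resize(i[y:y+h,x:x+w],None,fx=k,fy=k,interpolation=cv2.INTER_CUBIC)
# each 400x300: 4x of 100x75
o=np.vstack([np.hstack([cr(a,295,155,100,75,4),cr(b,210,170,100,75,4)]),np.hstack([cr(a,125,240,100,75,4),cr(b,410,190,100,75,4)])])
cv2.imwrite("pics/c1.png",o)
```

```text
(no output)
```

View pics/c1.png

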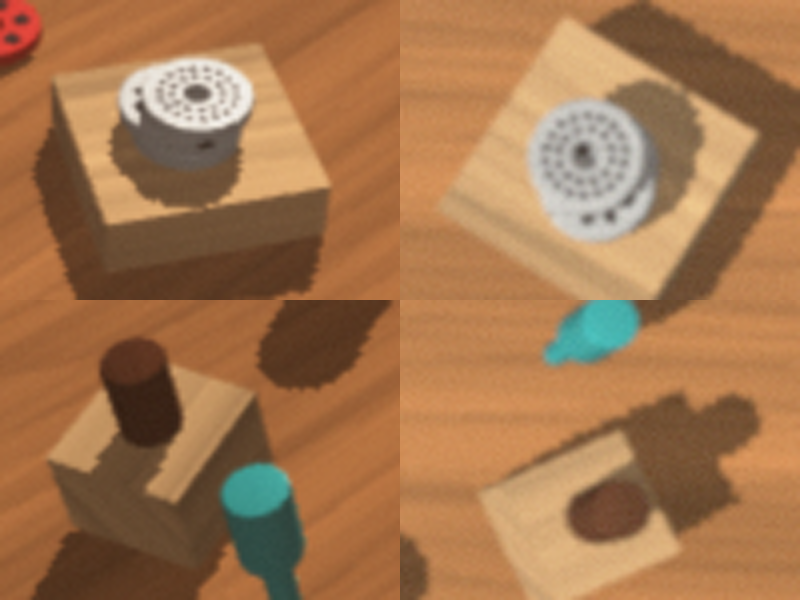

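The crop confirms the brown wooden knob standing in the rest, with the turquoise look-alike apart from it. The steel stack lies on the block. Knob top centre is at scene (158.6,255.3) and top (465.3,241.6).

Run:
```python
from h import *
S=cal("scene");T=cal("top")
def pr(n,s,t): 
    p,e=tri(ray(S,*s),ray(T,*t)); print(n,np.round(p,1),np.round(e,1)); return p
q=lambda x,y,ox,oy:(ox+(x+.5)/4-.5,oy+(y+.5)/4-.5)
pr("knobtop",q(135,62,125,240),q(622,207,410-100,190))
pr("disctop hole",q(197,93,295,155),q(185,155,210,170))
sc=[(53,78),(260,43),(330,187),(107,225)]; tc=[(37,206),(167,16),(360,133),None]
for a in sc: print("scene",np.round(atz(S,*q(*a,295,155),32),1))
for a in tc[:3]: print("top",np.round(atz(T,*q(*a,210,170),32),1))
# rest top corners
for a in [(48,159),(157,65),(258,90),(180,205)]: print("rest s",np.round(atz(S,*q(*a,125,240),46),1))
for a in [(78,193),(225,130),(282,248)]: print("rest t",np.round(atz(T,*q(*a,410,190),46),1))
for n,s,t,z in[("mill",(331,315),(370,131),0),("jar",(219,181),(365,286),85)]: print(n,np.round(atz(S,*s,z)),np.round(atz(T,*t,z)))
```

```text
knobtop [ 517.2 -175.2   83.2] [0.2 0.2]
disctop hole [563.1 196.9  53.8] [1. 1.]
scene [488.6 169.9  32. ]
scene [540.4 266.3  32. ]
scene [636.2 212.5  32. ]
scene [582.8 117.2  32. ]
top [540.  268.8  32. ]
top [634.8 214.8  32. ]
top [581.8 118.9  32. ]
rest s [ 504.8 -216.3   46. ]
rest s [ 491.6 -158.7   46. ]
rest s [ 531.6 -135.4   46. ]
rest s [ 560.1 -189.9   46. ]
rest t [ 524.9 -122.4   46. ]
rest t [ 557.2 -190.5   46. ]
rest t [ 504.1 -214.9   46. ]
mill [743. -14.   0.] [744. -16.   0.]
jar [439.  -3.  85.] [433.  -2.  85.]
```

The knob top triangulates to (517,-175,83), against 86 from the text. The disc hole comes out at (563,197,54), against 56. The block centre is about (561.5,192.5). I now move over the block.

```bash
python3 -m pendant '{"hand":[1,1,1,1,1,1,1,1,1,1],"slide":[[40,-40,0],[40,-40,0],[40,-40,0],[40,-40,0],[40,-40,0],[40,-40,0],[40,-40,0],[40,-40,0],[40,-40,0],[40,-40,0]],"rotation":[[0,0,0],[0,0,0],[0,0,0],[0,0,0],[0,0,0],[0,0,0],[0,0,0],[0,0,0],[0,0,0],[0,0,0]]}' 8
```

```text
time_s: 1.35
position: [425.1, -44.2, 216.2]
orientation: [[0.969, 0.248, -0.0], [0.248, -0.969, -0.0], [-0.0, 0.0, -1.0]]
contact_force: [1.0, -1.8, 0.9]
gripper_width: 1.0
gripper_force: 0.0
```

```bash
python3 -m pendant '{"hand":[1,1,1,1,1,1],"slide":[[38,-39,0],[38,-39,0],[38,-39,0],[38,-39,0],[38,-39,0],[0,0,0]],"rotation":[[0,0,0],[0,0,0],[0,0,0],[0,0,0],[0,0,0],[0,0,0]]}'
python3 - <<'E'
from h import *
s=manip.sense();W=cal("wrist");a=manip.camera("wrist");cv2.imwrite("pics/w1.png",a)
print(np.round(s["position"],1),np.round(s["qpos"],2))
print([np.round(x,3).tolist() for x in W])
print(proj(W,(561.5,192.5,56)))
E
```

```text
time_s: 2.1
position: [560.6, 192.8, 214.0]
orientation: [[0.968, 0.252, -0.004], [0.252, -0.968, -0.0], [-0.004, -0.001, -1.0]]
contact_force: [0.9, -0.8, 0.0]
gripper_width: 0.997
gripper_force: 0.0
[560.6 192.8 214. ] [0.24 0.19 1.26 0.   1.69 1.55]
[342.401, 317.262, 199.526, [637.403, 211.607, 382.203], [[0.253, -0.929, -0.27], [-0.968, -0.243, -0.069], [-0.001, 0.279, -0.96]]]
(np.float64(316.97901385041104), np.float64(183.36734727395623))
```

View pics/w1.png

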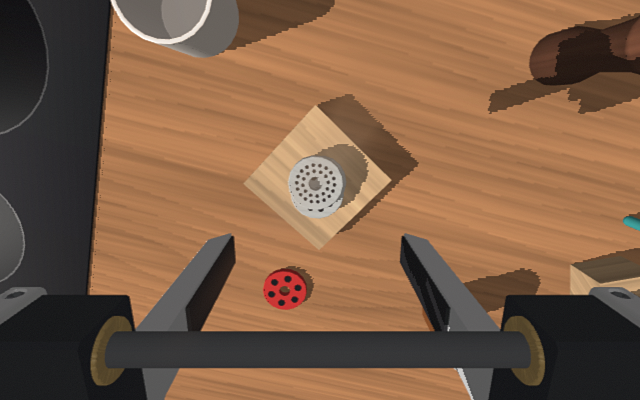

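The wrist picture shows the block's top corners at (244,184), (318,105) and (392,181). The top disc's hole is at (315,184) and the red disc sits apart at (285,289).

Run:
```python
from h import *
W=cal("wrist");S=cal("scene");T=cal("top")
for p in[(244,184),(318,105),(392,181),(318,182.5)]: print(np.round(atz(W,*p,32),1))
print("hole",np.round(atz(W,315,184,56),1)); q=lambda x,y,ox,oy:(ox+(x+.5)/4-.5,oy+(y+.5)/4-.5)
print(np.round(atz(S,*q(197,93,295,155),56),1),np.round(atz(T,*q(185,155,210,170),56),1))
# block diagonal from other cams: corners 1&3
for c,a,b in[(S,q(53,78,295,155),q(330,187,295,155)),(S,q(260,43,295,155),q(107,225,295,155))]: print(np.round((atz(c,*a,32)+atz(c,*b,32))/2,1))
```

```text
[535.4 263.4  32. ]
[632.6 208.1  32. ]
[577.6 113.5  32. ]
[556.5 188.3  32. ]
hole [559.8 192.3  56. ]
[564.4 194.1  56. ] [563.4 197.4  56. ]
[562.4 191.2  32. ]
[561.6 191.7  32. ]
```

```bash
python3 -m pendant '{"hand":[1,1,1,1,1,1],"slide":[[0,-2,45],[0,0,45],[0,0,45],[0,0,20],[0,0,9],[0,0,0]],"rotation":[[0,0,0],[0,0,0],[0,0,0],[0,0,0],[0,0,0],[0,0,0]]}' 6; python3 -c "
from h import *
print(np.round(manip.sense()['position'],1))
W=cal('wrist');cv2.imwrite('pics/w2.png',manip.camera('wrist')); print(proj(W,(560,191,56)))"
```

```text
time_s: 2.9
position: [559.7, 191.1, 52.7]
orientation: [[0.969, 0.247, -0.0], [0.247, -0.969, -0.0], [-0.0, 0.0, -1.0]]
contact_force: [0.1, -1.0, 0.8]
gripper_width: 0.999
gripper_force: 0.0
[559.7 191.1  52.7]
(np.float64(315.61334450364825), np.float64(255.76000975122264))
```

```bash
python3 -m pendant '{"hand":[1,1,0.3,-0.2,-0.2,-0.2,-0.2,-0.2,-0.2,-0.2],"slide":[[0,0,7],[0,0,0],[0,0,0],[0,0,0],[0,0,0],[0,0,0],[0,0,0],[0,0,0],[0,0,0],[0,0,0]],"rotation":[[0,0,0],[0,0,0],[0,0,0],[0,0,0],[0,0,0],[0,0,0],[0,0,0],[0,0,0],[0,0,0],[0,0,0]]}' 6
```

```text
time_s: 4.2
position: [560.0, 191.6, 45.5]
orientation: [[0.969, 0.248, 0.0], [0.248, -0.969, -0.001], [0.0, 0.001, -1.0]]
contact_force: [-0.1, -1.4, 0.9]
gripper_width: 0.573
gripper_force: 6.0
```

```bash
python3 -m pendant '{"hand":[1,1,1,1,1,1,1,1,1,1],"slide":[[0,0,0],[0,0,0],[0,0,0],[0,0,0],[0,0,0],[0,0,0],[0,0,0],[0,0,0],[0,0,0],[0,0,0]],"rotation":[[0,0,0],[0,0,0],[0,0,-10],[0,0,-10],[0,0,-10],[0,0,-10],[0,0,-10],[0,0,-10],[0,0,-10],[0,0,-10]]}' 6
python3 -m pendant '{"hand":[1,1,0.3,-0.2,-0.2,-0.2,-0.2,-0.2,-0.2],"slide":[[0,0,0],[0,0,0],[0,0,0],[0,0,0],[0,0,0],[0,0,0],[0,0,0],[0,0,0],[0,0,0]],"rotation":[[0,0,-10],[0,0,0],[0,0,0],[0,0,0],[0,0,0],[0,0,0],[0,0,0],[0,0,0],[0,0,0]]}' 6
```

```text
time_s: 5.45
position: [559.7, 192.2, 45.4]
orientation: [[-0.082, 0.997, -0.0], [0.997, 0.082, 0.0], [0.0, -0.0, -1.0]]
contact_force: [0.1, -0.4, 0.2]
gripper_width: 0.999
gripper_force: 0.0
time_s: 6.58
position: [560.2, 192.0, 45.4]
orientation: [[-0.248, 0.969, 0.001], [0.969, 0.248, 0.0], [-0.0, 0.001, -1.0]]
contact_force: [0.4, 0.9, -0.2]
gripper_width: 0.576
gripper_force: 6.0
```

```bash
python3 -m pendant '{"hand":[1,1,1,1,1,1],"slide":[[0,0,0],[0,0,0],[0,0,-50],[0,0,-50],[0,0,0],[0,0,0]],"rotation":[[0,0,0],[0,0,0],[0,0,0],[0,0,0],[0,0,0],[0,0,0]]}' 6
python3 - <<'E'
from h import *
s=manip.sense();W=cal("wrist");a=manip.camera("wrist");t=manip.camera("top");sc=manip.camera("scene")
print(np.round(s["position"],1)); C=(560,191.8,56)
cr=lambda i,x,y,w,h,k: cv2.resize(i[y:y+h,x:x+w],(int(w*k),int(h*k)),interpolation=cv2.INTER_CUBIC)
for n,c in(("w",W),("t",cal("top")),("s",cal("scene"))): print(n,np.round(proj(c,C),1))
cv2.imwrite("pics/w3.png",a)
o=np.vstack([cr(a,160,100,320,160,2.5),np.hstack([cr(t,215,180,80,40,5),cr(sc,300,160,80,40,5)])]);cv2.imwrite("pics/c3.png",o)
E
```

```text
time_s: 7.32
position: [559.5, 191.8, 144.9]
orientation: [[-0.248, 0.969, -0.001], [0.969, 0.248, -0.0], [-0.0, -0.001, -1.0]]
contact_force: [0.1, 0.6, -0.1]
gripper_width: 0.999
gripper_force: 0.0
[559.5 191.8 144.9]
w [320.3 206.6]
t [258.8 210.3]
s [341.4 177.3]
```

View pics/c3.png

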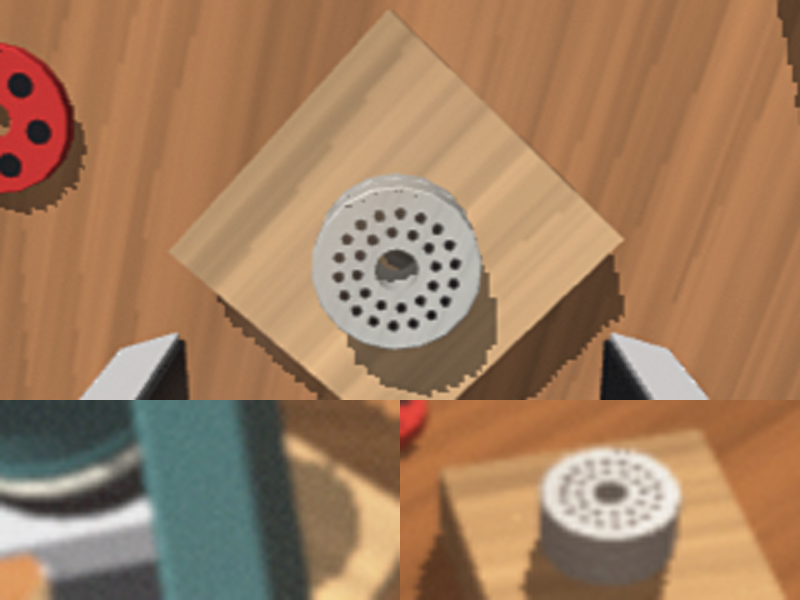

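The discs are now a neat stack. The top hole is at wrist pixel (318.5,206.9) and scene pixel (341.6,178.2), within 1–2 mm of the prediction. Next I work out the block centre relative to the stack, and the knob.

Run:
```python
from h import *
W=cal("wrist");S=cal("scene");T=cal("top")
q=lambda x,y:(160+(x+.5)/2.5-.5,100+(y+.5)/2.5-.5)
L,R,U=[atz(W,*q(*p),32) for p in[(168,252),(624,240),(388,10)]]
print(np.round([L,R,U,(L+R)/2],1),np.linalg.norm(L-R),np.linalg.norm(L-U),"hole",np.round(atz(W,*q(397,268),56),1))
print("knob z86 s,t",np.round(atz(S,158.6,255.3,86),1),np.round(atz(T,465.3,241.6,86),1))
# stack outline ellipse check: knob bottom
```

```text
[[482.3 170.4  32. ]
 [631.1 213.1  32. ]
 [535.3 265.9  32. ]
 [556.7 191.8  32. ]] 154.81804240525338 109.20569573002868 hole [557.4 191.5  56. ]
knob z86 s,t [ 520.  -176.1   86. ] [ 516.6 -174.4   86. ]
```

```bash
python3 -m pendant '{"hand":[1,1,1,1,1,1,1,0.3,0.3],"slide":[[-50,-19,0],[-50,-19,0],[-50,-19,0],[-50,-19,0],[-50,-19,0],[-50,-19,0],[-45,-18,0],[0,0,0],[0,0,0]],"rotation":[[0,0,0],[0,0,0],[0,0,0],[0,0,0],[0,0,0],[0,0,0],[0,0,0],[0,0,0],[0,0,0]]}' 6
python3 - <<'E'
from h import *
s=manip.sense();W=cal("wrist");a=manip.camera("wrist")
print(np.round(s["position"],1),np.round(s["qpos"],2),np.round(proj(W,(518,-175,86)),1))
cv2.imwrite("pics/w4.png",a)
E
```

```text
time_s: 8.6
position: [517.1, -174.4, 144.2]
orientation: [[-0.248, 0.969, -0.002], [0.969, 0.248, 0.002], [0.002, -0.002, -1.0]]
contact_force: [0.9, 0.9, 0.2]
gripper_width: 0.823
gripper_force: 0.0
[ 517.1 -174.4  144.2] [-0.43  0.1   1.5   0.    1.54 -0.68] [321.1 220.6]
```

View pics/w4.png

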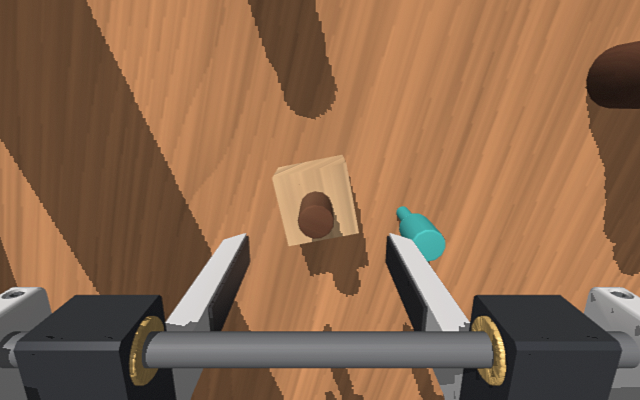

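The wrist picture shows the brown knob top at (316,221) in its rest, with the turquoise look-alike clear to the right at (425,240). The knob is about 2 mm towards −y of the tool, so I correct and descend.

```bash
python3 -m pendant '{"hand":[0.1,0.1,0.1,0.1,0.1,-0.7,-0.7,-0.7,-0.7,-0.7],"slide":[[0,-2,0],[0,0,30],[0,0,30],[0,0,20],[0,0,3],[0,0,0],[0,0,0],[0,0,0],[0,0,0],[0,0,0]],"rotation":[[0,0,0],[0,0,0],[0,0,0],[0,0,0],[0,0,0],[0,0,0],[0,0,0],[0,0,0],[0,0,0],[0,0,0]]}' 5
```

```text
time_s: 9.9
position: [516.3, -175.8, 63.6]
orientation: [[-0.248, 0.969, 0.002], [0.969, 0.248, -0.001], [-0.001, 0.002, -1.0]]
contact_force: [-0.6, 0.8, 5.1]
gripper_width: 0.276
gripper_force: 5.0
```

```bash
python3 -m pendant '{"hand":[0.1,0.1,0.1,0.1,0.1,0.1,0.1,0.1,0.1,0.1],"slide":[[0,0,0],[0,0,0],[0,0,0],[0,0,0],[0,0,0],[0,0,0],[0,0,0],[0,0,0],[0,0,0],[0,0,0]],"rotation":[[0,0,0],[0,0,10],[0,0,10],[0,0,10],[0,0,10],[0,0,10],[0,0,10],[0,0,10],[0,0,10],[0,0,10]]}' 5
python3 -m pendant '{"hand":[0.1,-0.9,-0.9,-0.9,-0.9,-0.9,-0.9],"slide":[[0,0,0],[0,0,0],[0,0,0],[0,0,0],[0,0,0],[0,0,0],[0,0,0]],"rotation":[[0,0,0],[0,0,0],[0,0,0],[0,0,0],[0,0,0],[0,0,0],[0,0,0]]}' 25
```

```text
time_s: 11.15
position: [515.2, -175.4, 61.6]
orientation: [[0.97, 0.242, -0.001], [0.242, -0.97, 0.0], [-0.001, -0.001, -1.0]]
contact_force: [0.1, -0.1, 1.2]
gripper_width: 0.55
gripper_force: 0.0
time_s: 12.02
position: [515.7, -175.6, 62.5]
orientation: [[0.969, 0.248, 0.0], [0.248, -0.969, -0.0], [-0.0, 0.0, -1.0]]
contact_force: [-0.1, -0.1, 0.5]
gripper_width: 0.271
gripper_force: 25.0
```

```bash
python3 -m pendant '{"hand":[-0.9,-0.9,-0.9,-0.9,-0.9,-0.9,-0.9,-0.9,-0.9,-0.9],"slide":[[0,0,-20],[0,0,-30],[0,0,-30],[14,-40,0],[20,-50,0],[20,-50,0],[20,-50,0],[20,-50,0],[20,-50,0],[20,-55,0]],"rotation":[[0,0,0],[0,0,0],[0,0,0],[0,0,0],[0,0,0],[0,0,0],[0,0,0],[0,0,0],[0,0,0],[0,0,0]]}' 25
python3 -m pendant '{"hand":[-0.9,-0.9],"slide":[[0,0,0],[0,0,20]],"rotation":[[0,0,0],[0,0,0]]}' 25
python3 - <<'E'
from h import *
s=manip.sense();W=cal("wrist");a=manip.camera("wrist");c=manip.camera("scene")
print(np.round(s["position"],1)); cv2.imwrite("pics/w5.png",a)
cr=lambda i,x,y,w,h,k: cv2.resize(i[y:y+h,x:x+w],(int(w*k),int(h*k)),interpolation=cv2.INTER_CUBIC)
cv2.imwrite("pics/c5.png",np.hstack([cr(a,220,100,200,300,2),cr(c,300,110,80,120,5)]))
E
```

```text
time_s: 13.28
position: [559.9, 193.5, 142.4]
orientation: [[0.969, 0.248, 0.0], [0.248, -0.969, -0.0], [0.0, 0.0, -1.0]]
contact_force: [1.0, 0.1, -0.2]
gripper_width: 0.272
gripper_force: 25.0
time_s: 13.52
position: [561.0, 192.4, 124.0]
orientation: [[0.968, 0.25, 0.004], [0.25, -0.968, 0.0], [0.004, 0.001, -1.0]]
contact_force: [0.3, -0.0, -1.1]
gripper_width: 0.274
gripper_force: 25.0
[561.  192.4 124. ]
```

View pics/c5.png

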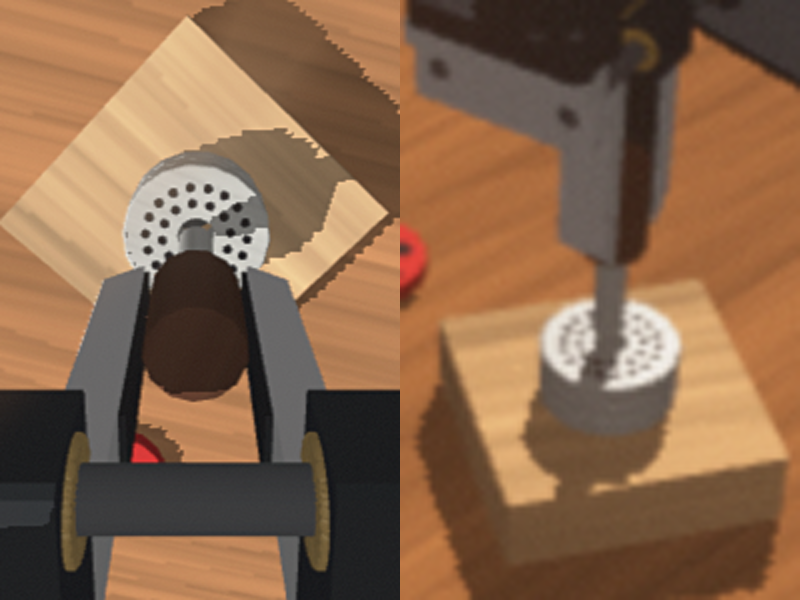

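The pin tip hangs right over the top disc's hole, at about (195,235) in the left crop, and the shank lines up with the hole in the scene view. I descend gently.

```bash
python3 -m pendant '{"hand":[-0.9,-0.9,-0.9,-0.9,-0.9,-0.9],"slide":[[0,0,4],[0,0,3],[0,0,2],[0,0,1],[0,0,1],[0,0,0]],"rotation":[[0,0,0],[0,0,0],[0,0,0],[0,0,0],[0,0,0],[0,0,0]]}' 25
```

```text
time_s: 14.38
position: [559.8, 192.0, 111.4]
orientation: [[0.969, 0.248, -0.0], [0.248, -0.969, -0.0], [-0.0, 0.0, -1.0]]
contact_force: [-0.6, -0.0, -1.0]
gripper_width: 0.271
gripper_force: 25.0
```

```bash
python3 -m pendant '{"hand":[-0.9,-0.9,-0.9,-0.9,-0.9,-0.9],"slide":[[0,0,2],[0,0,2],[0,0,2],[0,0,2],[0,0,1],[0,0,0]],"rotation":[[0,0,0],[0,0,0],[0,0,0],[0,0,0],[0,0,0],[0,0,0]]}' 25
```

```text
time_s: 15.12
position: [559.8, 191.9, 102.3]
orientation: [[0.969, 0.248, -0.0], [0.248, -0.969, -0.0], [-0.0, 0.0, -1.0]]
contact_force: [-0.8, -0.1, -1.0]
gripper_width: 0.269
gripper_force: 25.0
```

```bash
python3 -m pendant '{"hand":[-0.9,-0.9,-0.9,-0.9,-0.9,-0.9],"slide":[[0,0,2],[0,0,2],[0,0,2],[0,0,2],[0,0,1],[0,0,0]],"rotation":[[0,0,0],[0,0,0],[0,0,0],[0,0,0],[0,0,0],[0,0,0]]}' 25
```

```text
time_s: 15.88
position: [559.8, 191.9, 93.3]
orientation: [[0.969, 0.248, -0.0], [0.248, -0.969, -0.0], [-0.0, 0.0, -1.0]]
contact_force: [0.3, -0.4, -0.1]
gripper_width: 0.272
gripper_force: 25.0
```

```bash
python3 -m pendant '{"hand":[-0.9,-0.9,-0.9,-0.9,-0.9,-0.9],"slide":[[0,0,1],[0,0,1],[0,0,1],[0,0,1],[0,0,0.5],[0,0,0]],"rotation":[[0,0,0],[0,0,0],[0,0,0],[0,0,0],[0,0,0],[0,0,0]]}' 25
```

```text
time_s: 16.62
position: [560.1, 192.0, 89.7]
orientation: [[0.969, 0.248, 0.001], [0.248, -0.969, 0.0], [0.001, 0.0, -1.0]]
contact_force: [-1.2, -0.8, 3.2]
gripper_width: 0.272
gripper_force: 25.0
```

```bash
python3 -m pendant '{"hand":[-0.9,-0.9,-0.9],"slide":[[0,0,1],[0,0,0],[0,0,0]],"rotation":[[0,0,0],[0,0,0],[0,0,0]]}' 25; python3 -c "
from h import *
s=manip.sense();print(s['torque'],s['contact_force'])"
```

```text
time_s: 17.0
position: [560.2, 192.0, 89.2]
orientation: [[0.969, 0.248, 0.001], [0.248, -0.969, 0.0], [0.001, 0.0, -1.0]]
contact_force: [-2.4, -0.6, 7.0]
gripper_width: 0.27
gripper_force: 25.0
[-0.14855167  0.47833929 -0.04381811] [-2.42910473 -0.58790902  6.9797995 ]
```

```bash
python3 -m pendant '{"hand":[-0.9,-0.9,-0.9],"slide":[[-1,-0.25,0],[-1,-0.25,0],[0,0,0]],"rotation":[[0,0,0],[0,0,0],[0,0,0]]}' 25; python3 -c "
from h import *
s=manip.sense();print(s['torque'])"
```

```text
time_s: 17.38
position: [559.4, 191.9, 89.4]
orientation: [[0.969, 0.248, 0.004], [0.248, -0.969, 0.0], [0.004, 0.001, -1.0]]
contact_force: [0.8, -0.7, 5.9]
gripper_width: 0.27
gripper_force: 25.0
[-0.13807686 -0.18594874 -0.05282936]
```

```bash
python3 -m pendant '{"hand":[-0.9,-0.9,-0.9],"slide":[[0,0,0],[0,0,0],[0,0,0]],"rotation":[[0,0,0],[0,0,0],[0,0,0]]}' 25; python3 -c "
from h import *
s=manip.sense();print(s['torque'])"
```

```text
time_s: 17.75
position: [559.4, 191.9, 89.4]
orientation: [[0.969, 0.248, 0.004], [0.248, -0.969, 0.0], [0.004, 0.001, -1.0]]
contact_force: [1.1, -0.8, 4.8]
gripper_width: 0.276
gripper_force: 25.0
[-0.12863231 -0.21064539  0.01247727]
```

```bash
python3 -m pendant '{"hand":[-0.9,-0.9,-0.9,-0.9,-0.9,-0.9],"slide":[[0,0,-4],[-2.5,0.5,0],[0,0,2],[0,0,1.5],[0,0,1],[0,0,0]],"rotation":[[0,0,0],[0,0,0],[0,0,0],[0,0,0],[0,0,0],[0,0,0]]}' 25
python3 -m pendant '{"hand":[-0.9,-0.9,-0.9,-0.9,-0.9,-0.9],"slide":[[0,0,-4.5],[2.2,-2.2,0],[0,0,2],[0,0,1.5],[0,0,1],[0,0,0]],"rotation":[[0,0,0],[0,0,0],[0,0,0],[0,0,0],[0,0,0],[0,0,0]]}' 25
```

```text
time_s: 18.5
position: [556.3, 191.0, 89.2]
orientation: [[0.969, 0.248, 0.003], [0.248, -0.969, 0.0], [0.003, 0.0, -1.0]]
contact_force: [2.2, 0.4, 5.8]
gripper_width: 0.273
gripper_force: 25.0
time_s: 19.25
position: [556.6, 192.5, 89.0]
orientation: [[0.969, 0.248, -0.001], [0.248, -0.969, -0.002], [-0.001, 0.002, -1.0]]
contact_force: [-2.3, -3.9, 9.0]
gripper_width: 0.271
gripper_force: 25.0
```

```bash
python3 -m pendant '{"hand":[-0.9,-0.9,-0.9],"slide":[[0,0,-4.5],[-0.4,2.9,0],[0,0,0]],"rotation":[[0,0,0],[0,0,0],[0,0,0]]}' 25
python3 -m pendant '{"hand":[-0.9,-0.9,-0.9,-0.9,-0.9],"slide":[[0,0,2],[0,0,1],[0,0,1],[0,0,0.5],[0,0,0]],"rotation":[[0,0,0],[0,0,0],[0,0,0],[0,0,0],[0,0,0]]}' 25
```

```text
time_s: 19.62
position: [556.9, 191.1, 91.0]
orientation: [[0.969, 0.248, -0.002], [0.248, -0.969, 0.001], [-0.001, -0.001, -1.0]]
contact_force: [0.2, 0.7, -0.4]
gripper_width: 0.274
gripper_force: 25.0
time_s: 20.25
position: [557.3, 191.2, 89.3]
orientation: [[0.969, 0.249, 0.0], [0.249, -0.969, 0.001], [0.001, -0.001, -1.0]]
contact_force: [-4.2, 0.4, 7.5]
gripper_width: 0.269
gripper_force: 25.0
```

```bash
cat > feel.py <<'E'
from h import *
P=[];F=[];M=[]
for i in range(6):
    s=manip.sense();P.append(s["position"]);F.append(s["contact_force"]);M.append(s["torque"]);manip.camera("wrist")
p,f,m=[np.mean(x,0) for x in(P,F,M)]
L=.207
print("p",np.round(p,2),"f",np.round(f,2),"m",np.round(m,3),"t",s["time_s"],"ori_z",np.round(np.array(s["orientation"])[:,2],4))
if f[2]>2: print("contact off mm rx,ry",np.round([1000*(-m[1]-L*f[0])/f[2],1000*(m[0]-L*f[1])/f[2]],1))
E
python3 feel.py
python3 -m pendant '{"hand":[-0.9,-0.9,-0.9],"slide":[[0,0,-4.5],[0,0,0],[0,0,0]],"rotation":[[0,0,0],[0,0,0],[0,0,0]]}' 25
python3 feel.py
```

```text
p [557.26 191.2   89.25] f [-3.71  0.59  7.81] m [0.154 0.898 0.007] t 20.5 ori_z [ 4.e-04  1.e-03 -1.e+00]
contact off mm rx,ry [-16.8   4.1]
time_s: 20.92
position: [557.2, 190.9, 91.7]
orientation: [[0.969, 0.248, -0.001], [0.248, -0.969, 0.001], [-0.0, -0.001, -1.0]]
contact_force: [-2.0, 1.7, 2.0]
gripper_width: 0.27
gripper_force: 25.0
p [557.2  190.9   91.68] f [-1.79  2.2   0.72] m [0.52  0.45  0.011] t 21.175 ori_z [-6.e-04  5.e-04 -1.e+00]
```

Run:
```python
from h import *
a=manip.camera("wrist");c=manip.camera("scene")
cr=lambda i,x,y,w,h,k: cv2.resize(i[y:y+h,x:x+w],(int(w*k),int(h*k)),interpolation=cv2.INTER_CUBIC)
cv2.imwrite("pics/c6.png",np.hstack([cr(a,240,150,160,240,2.5),cr(c,300,110,80,120,5)]))
C=cal("scene");W=cal("wrist")
for z in(56,74): print(z,[((u-300)*5,(v-110)*5) for u,v in[proj(C,(557.2,190.9,z))]],[((u-240)*2.5,(v-150)*2.5) for u,v in[proj(W,(557.2,190.9,z))]])
```

```text
56 [(np.float64(200.16422990123118), np.float64(334.06575366226366))] [(np.float64(188.43407731247524), np.float64(199.20904725802671))]
74 [(np.float64(202.1152430640521), np.float64(298.1364090032267))] [(np.float64(187.96068768675), np.float64(226.88391182292457))]
```

View pics/c6.png

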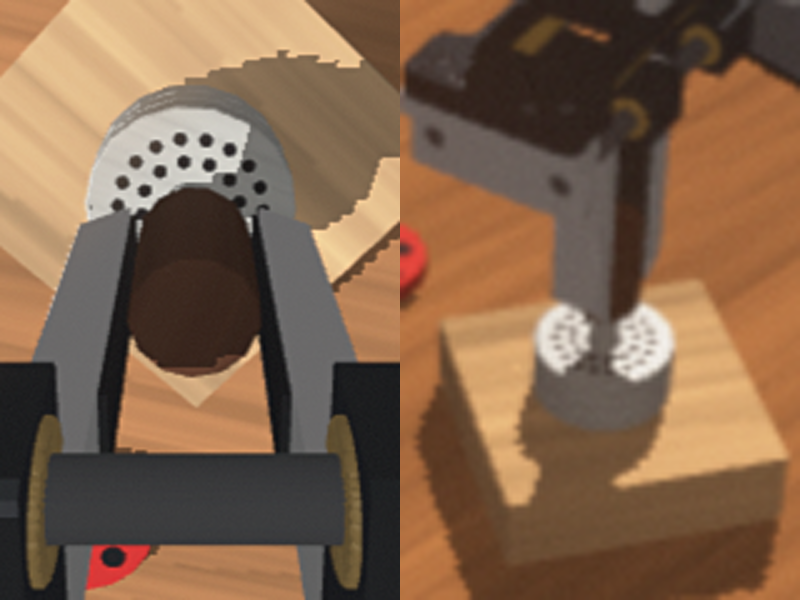

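The pin stands upright and is through the stack (knob base near (190,190) in the left crop), so I continue probing systematically, with a small back-off each time so that the discs do not load the pin.

```bash
python3 -m pendant '{"hand":[-0.9,-0.9,-0.9,-0.9,-0.9,-0.9],"slide":[[0.5,2.8,0],[0,-0.8,0],[0,0,2],[0,0,1],[0,0,1],[0,0,0]],"rotation":[[0,0,0],[0,0,0],[0,0,0],[0,0,0],[0,0,0],[0,0,0]]}' 45
python3 -m pendant '{"hand":[-0.9,-0.9,-0.9,-0.9,-0.9,-0.9,-0.9],"slide":[[0,0,-4],[2.7,2.2,0],[-0.5,-0.5,0],[0,0,2],[0,0,1],[0,0,1],[0,0,0]],"rotation":[[0,0,0],[0,0,0],[0,0,0],[0,0,0],[0,0,0],[0,0,0],[0,0,0]]}' 45
python3 -m pendant '{"hand":[-0.9,-0.9,-0.9,-0.9,-0.9,-0.9,-0.9],"slide":[[0,0,-4],[2.8,-2.5,0],[-0.5,0.5,0],[0,0,2],[0,0,1],[0,0,1],[0,0,0]],"rotation":[[0,0,0],[0,0,0],[0,0,0],[0,0,0],[0,0,0],[0,0,0],[0,0,0]]}' 45
```

```text
time_s: 22.08
position: [559.2, 188.2, 89.5]
orientation: [[0.969, 0.248, 0.002], [0.248, -0.969, -0.001], [0.002, 0.002, -1.0]]
contact_force: [-1.2, -1.8, 5.1]
gripper_width: 0.27
gripper_force: 45.0
time_s: 22.95
position: [560.6, 187.9, 89.3]
orientation: [[0.969, 0.248, -0.0], [0.248, -0.969, 0.0], [-0.0, -0.0, -1.0]]
contact_force: [-5.4, 0.3, 7.8]
gripper_width: 0.272
gripper_force: 45.0
time_s: 23.82
position: [563.2, 190.0, 89.4]
orientation: [[0.969, 0.248, 0.002], [0.248, -0.969, -0.0], [0.002, 0.001, -1.0]]
contact_force: [-2.9, -1.5, 6.0]
gripper_width: 0.271
gripper_force: 45.0
```

```bash
python3 -m pendant '{"hand":[-0.9,-0.9,-0.9,-0.9,-0.9,-0.9,-0.9,-0.9],"slide":[[0,0,-4],[-4,0,0],[-3.4,0.1,0],[0.7,0,0],[0,0,2],[0,0,1],[0,0,1],[0,0,0]],"rotation":[[0,0,0],[0,0,0],[0,0,0],[0,0,0],[0,0,0],[0,0,0],[0,0,0],[0,0,0]]}' 45
python3 feel.py
```

```text
time_s: 24.82
position: [556.5, 188.5, 89.3]
orientation: [[0.969, 0.248, 0.001], [0.248, -0.969, 0.0], [0.001, 0.0, -1.0]]
contact_force: [-1.5, -0.1, 7.0]
gripper_width: 0.273
gripper_force: 45.0
p [556.45 188.48  89.31] f [-0.94 -0.39  6.17] m [-0.066  0.275 -0.01 ] t 25.075 ori_z [ 1.e-03  1.e-04 -1.e+00]
contact off mm rx,ry [-13.    2.4]
```

```bash
python3 -m pendant '{"hand":[-0.9,-0.9,-0.9,-0.9,-0.9,-0.9,-0.9,-0.9],"slide":[[0,0,-4],[3.9,-3,0],[3.3,-2.3,0],[-0.6,0.5,0],[0,0,2],[0,0,1],[0,0,1],[0,0,0]],"rotation":[[0,0,0],[0,0,0],[0,0,0],[0,0,0],[0,0,0],[0,0,0],[0,0,0],[0,0,0]]}' 45
python3 -m pendant '{"hand":[-0.9,-0.9,-0.9,-0.9,-0.9,-0.9,-0.9],"slide":[[0,0,-4],[2.8,2.8,0],[-0.5,-0.5,0],[0,0,2],[0,0,1],[0,0,1],[0,0,0]],"rotation":[[0,0,0],[0,0,0],[0,0,0],[0,0,0],[0,0,0],[0,0,0],[0,0,0]]}' 45
python3 -m pendant '{"hand":[-0.9,-0.9,-0.9,-0.9,-0.9,-0.9,-0.9],"slide":[[0,0,-4],[-4.5,-4.5,0],[-0.5,0.5,0],[0,0,2],[0,0,1],[0,0,1],[0,0,0]],"rotation":[[0,0,0],[0,0,0],[0,0,0],[0,0,0],[0,0,0],[0,0,0],[0,0,0]]}' 45
```

```text
time_s: 26.12
position: [561.5, 194.7, 89.2]
orientation: [[0.969, 0.248, 0.001], [0.248, -0.969, 0.0], [0.001, 0.0, -1.0]]
contact_force: [-3.2, -2.5, 7.1]
gripper_width: 0.269
gripper_force: 45.0
time_s: 27.0
position: [564.2, 193.3, 87.8]
orientation: [[0.969, 0.248, -0.0], [0.248, -0.969, 0.0], [0.0, -0.0, -1.0]]
contact_force: [-2.5, 1.8, 0.1]
gripper_width: 0.269
gripper_force: 45.0
time_s: 27.88
position: [559.2, 195.7, 89.3]
orientation: [[0.969, 0.248, 0.002], [0.248, -0.969, 0.0], [0.002, 0.0, -1.0]]
contact_force: [0.6, -1.2, 5.2]
gripper_width: 0.272
gripper_force: 45.0
```

The second probe, at (564.2,193.3), sank freely: z 87.8 with Fz about 0. That is the bore, so I return to it.

```bash
python3 -m pendant '{"hand":[-0.9,-0.9,-0.9,-0.9,-0.9,-0.9,-0.9,-0.9],"slide":[[0,0,-4],[3,2.2,0],[2.5,2.2,0],[-0.6,-0.6,0],[0,0,2],[0,0,1],[0,0,1],[0,0,0]],"rotation":[[0,0,0],[0,0,0],[0,0,0],[0,0,0],[0,0,0],[0,0,0],[0,0,0],[0,0,0]]}' 45
python3 feel.py
```

```text
time_s: 28.88
position: [563.4, 193.6, 87.8]
orientation: [[0.969, 0.248, -0.001], [0.248, -0.969, 0.001], [-0.001, -0.001, -1.0]]
contact_force: [-4.7, 2.6, 2.7]
gripper_width: 0.268
gripper_force: 45.0
p [563.71 193.46  87.81] f [-3.93  2.34  2.66] m [ 0.54   0.926 -0.001] t 29.125 ori_z [-2.e-04  0.e+00 -1.e+00]
contact off mm rx,ry [-42.5  20.6]
```

```bash
python3 -m pendant '{"hand":[-0.9,-0.9,-0.9,-0.9,-0.9],"slide":[[-0.5,-0.5,0],[0,0,1],[0,0,1],[0,0,1],[0,0,0]],"rotation":[[0,0,0],[0,0,0],[0,0,0],[0,0,0],[0,0,0]]}' 45
```

```text
time_s: 29.8
position: [563.9, 193.6, 84.8]
orientation: [[0.969, 0.248, 0.001], [0.248, -0.969, 0.0], [0.001, 0.0, -1.0]]
contact_force: [-1.2, 1.5, 2.0]
gripper_width: 0.268
gripper_force: 45.0
```

```bash
python3 -m pendant '{"hand":[-0.9,-0.9,-0.9,-0.9,-0.9,-0.9],"slide":[[-0.2,-0.2,1],[0,0,1],[0,0,1],[0,0,1],[0,0,1],[0,0,0]],"rotation":[[0,0,0],[0,0,0],[0,0,0],[0,0,0],[0,0,0],[0,0,0]]}' 45
python3 -m pendant '{"hand":[-0.9,-0.9,-0.9,-0.9,-0.9,-0.9],"slide":[[0,0,1],[0,0,1],[0,0,1],[0,0,1],[0,0,1],[0,0,0]],"rotation":[[0,0,0],[0,0,0],[0,0,0],[0,0,0],[0,0,0],[0,0,0]]}' 45
```

```text
time_s: 30.55
position: [563.5, 193.7, 79.9]
orientation: [[0.969, 0.248, 0.001], [0.248, -0.969, -0.0], [0.001, 0.0, -1.0]]
contact_force: [1.4, 1.6, -0.1]
gripper_width: 0.271
gripper_force: 45.0
time_s: 31.3
position: [563.3, 193.8, 74.9]
orientation: [[0.969, 0.248, 0.0], [0.248, -0.969, 0.0], [0.0, -0.0, -1.0]]
contact_force: [1.4, 2.2, 1.2]
gripper_width: 0.272
gripper_force: 45.0
```

```bash
python3 -m pendant '{"hand":[-0.9,-0.9,-0.9,-0.9,-0.9],"slide":[[0,0,1],[0,0,0.8],[0,0,0.5],[0,0,0.5],[0,0,0]],"rotation":[[0,0,0],[0,0,0],[0,0,0],[0,0,0],[0,0,0]]}' 45
```

```text
time_s: 31.92
position: [563.3, 193.8, 72.4]
orientation: [[0.969, 0.248, 0.0], [0.248, -0.969, 0.0], [0.0, -0.0, -1.0]]
contact_force: [1.0, 2.7, 2.6]
gripper_width: 0.272
gripper_force: 45.0
```

```bash
python3 -m pendant '{"hand":[-0.9,-0.9,-0.9,-0.9],"slide":[[0,0,0.5],[0,0,0.5],[0,0,0.5],[0,0,0]],"rotation":[[0,0,0],[0,0,0],[0,0,0],[0,0,0]]}' 45
```

```text
time_s: 32.42
position: [563.4, 193.8, 72.4]
orientation: [[0.969, 0.248, 0.001], [0.248, -0.969, 0.0], [0.001, 0.0, -1.0]]
contact_force: [-1.5, 1.5, 8.0]
gripper_width: 0.268
gripper_force: 45.0
```

It is seated: z stopped at 72.4 (72.5 expected) under 8 N. I relax the press, release and withdraw.

```bash
python3 -m pendant '{"hand":[-0.9,0,0.3,0.3,0.3,0.3,0.3,0.3,0.3,0.3],"slide":[[0,0,-1],[0,0,0],[0,0,0],[0,0,0],[0,0,-10],[0,0,-40],[0,0,-50],[-50,0,-20],[-50,0,0],[0,0,0]],"rotation":[[0,0,0],[0,0,0],[0,0,0],[0,0,0],[0,0,0],[0,0,0],[0,0,0],[0,0,0],[0,0,0],[0,0,0]]}' 10
python3 - <<'E'
from h import *
a=manip.camera("wrist");c=manip.camera("scene");cv2.imwrite("pics/w7.png",a)
cr=lambda i,x,y,w,h,k: cv2.resize(i[y:y+h,x:x+w],(int(w*k),int(h*k)),interpolation=cv2.INTER_CUBIC)
cv2.imwrite("pics/c7.png",np.hstack([cr(c,305,130,80,100,5),cr(c,100,100,400,250*2//2,1)[:,:]] if 0 else [cr(c,305,130,80,100,5),cv2.resize(c,(400,500))]))
C=cal("scene")
for z in(56,96): print(z,[((u-305)*5,(v-130)*5) for u,v in[proj(C,(563.4,193.8,z))]])
E
```

```text
time_s: 33.67
position: [463.8, 168.4, 192.4]
orientation: [[0.969, 0.248, 0.0], [0.248, -0.969, -0.0], [0.0, 0.0, -1.0]]
contact_force: [0.3, -0.0, 0.8]
gripper_width: 0.649
gripper_force: 0.0
56 [(np.float64(191.95255680454693), np.float64(238.46334599290444))]
96 [(np.float64(196.8636957027246), np.float64(157.29942746029423))]
```

View pics/c7.png

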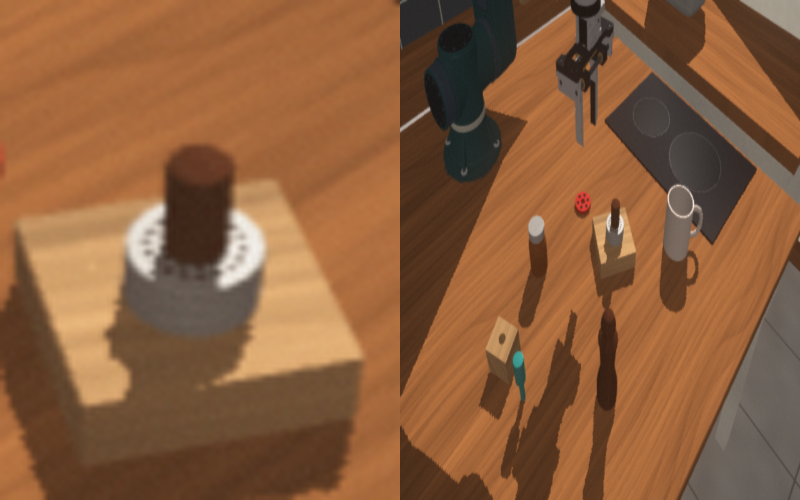

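The knob sits flush on the aligned discs: its top is at crop (200,160) against (197,157) predicted for z = 96. The bystanders are unmoved and the gripper is clear.

```bash
python3 -c "
from cell import manip
print(manip.sign_off())"
```

```text
the job is handed in; nothing more can be done
None
```

I lined up the discs, passed the pin through all three into the socket until the knob sat flush on the top disc, let go and handed the job in at about 34 s; press forces read at each stop stayed under 10 N, and the verdict was not shown.

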